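# Unfold the trivet and set the kettle squarely on it

## Robot

A 6-joint arm with a two-finger parallel gripper is mounted at the origin on a cart in front of the work surface, level with it; the furniture and walls round the work are solid. World frame = base frame: x ahead of the robot, y to its left, z up, the work surface at z = 0. Lengths are in mm, angles in rad, forces in N, time in s.
With the tool pointing down it reaches from about 300 to 775 mm from the base axis. Payload 14.6 kg.
Tool frame: the origin (TCP) lies at the centre of the arm's flange, where the gripper is bolted on; the fingertips stand 199 mm ahead of it and the grasp point (between the pads) lies 180 mm ahead of it; z points along the fingers, y is the line along which they close (so a half turn about z gives the same grasp; the last joint's range is limited). The gripper opens to 94 mm and grips with 3 to 60 N. Pads are 16 mm wide; open, the fingers measure 119 mm over their backs; the gripper's body (75 mm by 177 mm) begins 78 mm behind the grasp point.
Start: joints at [-1.252, 0.3, 1.521, -0, 1.321, -0.067], TCP at [206.958, -509.568, 404.646] pointing down, gripper open.
Joint ranges: [-3.03, 3.03], [-0.79, 2.21], [0.23, 2.52], [-1.04, 4.18], [0, 3.07], [-2.55, 2.55]. Speed limits (rad/s): [2.22, 2.22, 2.57, 3.14, 3.14, 3.14].

## Interface

Orientations are given as [roll, pitch, yaw] about the fixed x, y, z axes, in that order (R = Rz(yaw) Ry(pitch) Rx(roll)).
In Python, from cell import manip, optics, workorder gives the robot as it stands.
- The arm moves only by the tool step_arm, never from a script. Its argument "increments" is a list that holds one entry, the list of rows, each a list of 7 numbers: the turn, a rotation vector about the tool's x, y, z as a fraction of full scale, then the shift along the tool's x, y, z as a fraction of full scale, then the closure, from -1 (fully open) to 1 (shut). In form: [[[wx, wy, wz, tx, ty, tz, fingers], ...]]. A call has 1 to 5 rows; each row shifts and turns the commanded pose from where the row before left it, along the tool's axes as they then stand; what a row does not reach is not made up. Full scale, the value 1, is 40 mm for a shift and 45 degrees for a turn. A row lasts 1/10 s, in which the tool goes at most 50 mm and 8.59 degrees, less where a joint would pass 70% of its speed; a pose out of reach is approached as far as the arm can. A call with a number of a shift or a turn outside -1 to 1 is refused whole. A call with a gripper value outside its range is refused whole. The fingers move at their own pace and stop on an object; "newtons" is the grip in N (left out, the last holds). Time passes only in rows, so rows that do not move let the fingers close. It gives the time, the measured TCP pose, the force, the opening and the grip force at its end, in the units of the state.
- manip.read_state(): the state, without advancing time (a new reading comes with each control period).
- optics.camera(name): name is "scene" or "side" or "wrist"; returns a dict with "frame" (400x640x3 uint8, red, green, blue), "range_z" (400x640 float32, mm along the optical axis (not along the pixel's ray), 0 where there is no reading), "mtx" (3x3 intrinsics, pixels), "distortion" ([k1, k2, p1, p2, k3] as OpenCV has them; the pictures are not rectified), "cam_to_world" (4x4, takes a point from camera to world coordinates). Camera axes: x right, y down, z forward; pixel columns grow to the right and rows downward; lengths in mm; the calibration is good to about 2 mm. A picture is of the moment at which its call begins.
- workorder.sign_off(): hands the job in; it is judged then, once.
The state is a dict: "clock": time; "joints": joint angles; "qd": joint speeds; "effort": joint torques, N m; "eef_pos": TCP position; "eef_rot": TCP orientation; "wrist_force": force on the tool from outside, world axes, zero at the start; "moment": the same for the moment, N m; "finger_gap": finger opening in mm; "finger_force": force on a finger pad.
Only numpy, scipy, OpenCV 4.12 (cv2) and the standard library are available. Lean on these libraries where they do the work, as an engineer would, in place of code of your own. Each camera call takes 0.05 s, during which the arm holds its last target. There are 200 camera calls.

## Task

The hot kettle has been carried in on the serving tray. First open the folded trivet out fully into a cross where it lies on the table, then lift the kettle off the tray by its top handle and set it down on the trivet, centred and upright, so that its base rests on all four arms and overhangs none of their ends. Keep the kettle level on the way, do not let it drop, and do not disturb the salt shaker or the glass saucer.

Things in the scene. Friction and masses are not known exactly. Their poses are not given: they have to be found in the camera images.
- trivet: Main bar of a dark iron folding cross trivet (0.70 kg, loose, rubber feet). Origin on the table under the central rivet, z up. Two bars cross at the rivet, each with two arms 18 mm wide ending 84 mm from the rivet axis; all tops are level at z = 22 mm. The main bar's +x arm lies at y = +1 to +19 mm, its -x arm at y = -1 to -19 mm; folded, the swinging bar's arms fill the other sides.
- swing_bar (a joint): Opening angle of the trivet's swinging bar about the central rivet, rad: 0 = folded (bars side by side), 1.571 = end stop, fully open as a square cross. It opens clockwise seen from above (the swinging bar's angle in the trivet frame is minus this value). Light friction (about 0.4 N at the loop): it stays where it is left.
- trivet_loop (a point): Point in the flat hanging loop (9 mm thick, mid-height 14 mm above the table, 28 mm wide, closed end 132 mm from the rivet) on one arm of the swinging bar; 108 mm out from the rivet, 10 mm right of the bar's axis (folded: x = 108, y = -10 mm in the trivet frame). It reaches past the main bar's arm end at 84 mm, so it can be pushed or gripped. x axis: outward along the bar; -y: the way it opens.
- trivet_center (a point): Centre of the trivet's top, on the rivet axis, 22 mm above the table.
- kettle_center (a point): Centre (half-way up) of a brushed-steel kettle, on its vertical axis, 93.5 mm above its flat base; z up, +x toward the spout. Base 140 mm diameter, body 160 mm at the widest, 187 mm high over all, spout reaching 120 mm from the axis; 0.56 to 0.84 kg. It starts standing on the tray, its base 3 mm above the table.
- kettle_grip (a point): Middle of the kettle's fixed top handle: a straight black round bar of 18 mm diameter, 80 mm long along the kettle's x axis (the spout direction), on the kettle's axis 178 mm above its base and 51 mm above the lid knob's top. The kettle hangs level when gripped here from above with the fingers on both sides of the bar.
- tray: Dark rectangular serving tray, 195 x 268 x 17 mm, with a low rim, loose on the table under the kettle. Origin at the centre of its underside.
- shaker: Glass salt shaker with a grey cap, 44 mm diameter, 90 mm high, standing at the far side between tray and trivet; origin at the centre of its underside. Leave alone.
- saucer: Clear glass saucer, 137 mm diameter, 16 mm high, lying empty at the left side of the table; origin at the centre of its underside. Leave alone.

How it is judged (in metres and radians):
On the way, in this order (a step that is already met when the one before it is completed fails the run):
1. the trivet is opened out fully into a cross (value of joint swing_bar above 1.45 rad and horizontal distance between kettle_center and trivet_center above 0.15 m), for 0.2 s.
2. the kettle is lifted clear of the tray (z of kettle_center in the frame of tray above 0.13 m), for 0.2 s.
At the end, for the whole second after the job is handed in: The trivet is open to within 7 degrees of a full cross and lies flat; the kettle stands on it upright (within 3 degrees), at rest, with its axis within 14 mm of the trivet's centre, so that its base overhangs no arm end (value of joint swing_bar above 1.45 rad and horizontal distance between kettle_center and trivet_center below 0.014 m and z of kettle_center in the frame of trivet between 0.1125 and 0.1185 m and angle between each of kettle_center, trivet's own z axis and vertical below 0.05 rad and contact force between kettle and trivet above 2 N and linear speed of kettle below 0.02 m/s); the robot touches nothing.
It fails at once if the kettle is tipped more than 20 degrees (angle between kettle_center's own z axis and vertical above 0.35 rad).
It fails at once if the kettle is dropped (contact force between the fingers and kettle below 0.01 N and linear speed of kettle above 0.4 m/s).
It fails at once if the salt shaker or the saucer is moved by more than 30 mm (distance of any of shaker, saucer from where it was at the start of the episode above 0.03 m).
It also fails if it takes over 72 s, if anything falls off the work surface, if the arm or the gripper's body presses on something with over 40 N, if the wrist force passes 120 N, or if a joint passes its speed limit or range.

## Working session

There is one attempt and no reset: what is moved stays moved. The work goes in short steps, Python scripts to look and compute and a tool call to move; the robot and the scene stay as the last step left them, time stands still between calls to the robot, and variables do not carry over. Pictures are saved under pics/ and viewed, at most 10 in all, crops included, and the job is handed in when it is done.

Besides the shell and the picture viewer there is one more tool, called after "Emit:" as name([rows], argument=value, ...), one row to a line, values as JSON. step_arm: Moves the arm, as the interface text tells. Its arguments: {"type":"object","properties":{"increments":{"type":"array","items":{"type":"array","items":{"type":"array","items":{"type":"number"}}}},"newtons":{"type":"number"}},"required":["increments"]}

```bash
mkdir -p pics
cat > h.py <<'E'
import numpy as np, cv2
from cell import manip, optics, workorder
def cloud(c):
    K=np.array(c["mtx"]);D=np.array(c["distortion"]);T=np.array(c["cam_to_world"])
    u,v=np.meshgrid(np.arange(640.),np.arange(400.))
    p=cv2.undistortPoints(np.stack([u,v],-1).reshape(-1,1,2),K,D).reshape(400,640,2)
    z=c["range_z"]; P=np.dstack([p[...,0]*z,p[...,1]*z,z])
    W=P@T[:3,:3].T+T[:3,3]; W[z<=0]=np.nan
    return W
E
python3 - <<'E'
from h import *
ims=[]
for n in ["scene","side"]:
    c=optics.camera(n); np.savez(n+".npz",W=cloud(c),f=c["frame"]); cv2.imwrite(f"pics/{n}0.png",c["frame"][...,::-1])
    print(n,np.array(c["cam_to_world"])[:3,3].round())
print(manip.read_state())
E
```

```text
scene [-364.  816.  841.]
side [ 716. 1342.  764.]
{'clock': 0.1, 'joints': array([-1.25160694e+00,  3.00424147e-01,  1.52151509e+00,  2.96368991e-05,
        1.32071930e+00, -6.66260557e-02]), 'qd': array([-0.00020681, -0.00260361, -0.00276412, -0.00011383, -0.00023627,
       -0.00104596]), 'effort': array([ 2.05080265e-03, -5.32644296e+01, -3.53285229e+01,  7.10040238e-02,
        2.35183036e-02, -7.57452221e-05]), 'eef_pos': array([ 206.95026219, -509.5497247 ,  404.13989178]), 'eef_rot': array([-3.14053104e+00, -9.96069512e-05,  3.85808042e-01]), 'wrist_force': array([ 0.21197706, -0.38597933,  0.05916232]), 'moment': array([-0.06463116,  0.00491952,  0.03342681]), 'finger_force': 0.0, 'finger_gap': 93.96966711726883}
```

View pics/scene0.png

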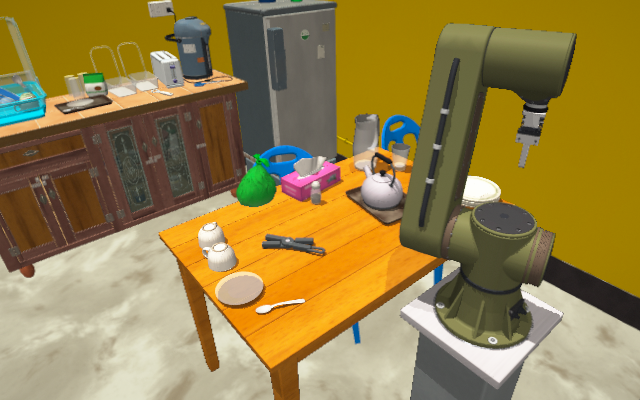

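View pics/side0.png

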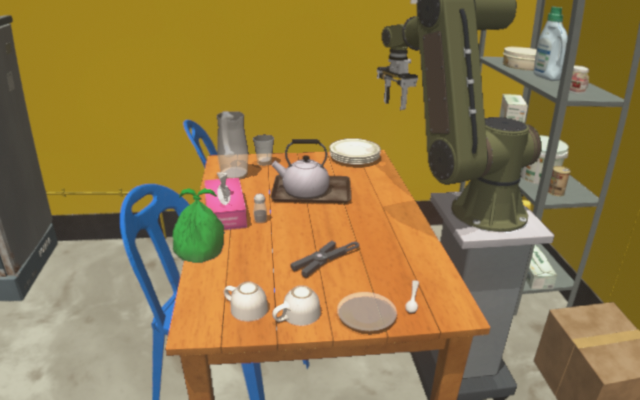

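The scene view shows the kettle at about (380,185) on the tray and the trivet at (293,243), with its loop near (320,251). In the side view the kettle is at (307,175), the trivet at (325,258) and the loop at (352,247). The shaker stands behind, between the two. Next I'll build a top-down map from the point clouds.

Run:
```python
from h import *
out=np.zeros((600,800,3),np.uint8)
for i,(n,box) in enumerate([("scene",(255,330,228,260)),("side",(285,365,235,280))]):
    d=np.load(n+".npz");W=d["W"];f=d["f"]
    u0,u1,v0,v1=box
    S=W[v0:v1,u0:u1].reshape(-1,3);F=f[v0:v1,u0:u1].reshape(-1,3).astype(int)
    tab=np.nanmedian(S[(F[:,0]>180),2]);print(n,"table",tab)
    m=(F[:,0]-F[:,2]<60)&(F.max(1)<150)
    P=S[m&np.isfinite(S[:,2])];print(len(P),"z",np.percentile(P[:,2],[5,25,50,75,95]).round(1),"c",np.median(P,0).round(1),P.min(0).round(),P.max(0).round())
    crop=f[v0:v1,u0:u1][...,::-1]
    r=cv2.resize(crop,(800,300),interpolation=cv2.INTER_CUBIC) if 0 else None
    # ortho at z=22: x 250..650 
    np.save(n+"_tr.npy",P)
    # kettle handle & shaker
    ub,vb=((345,415,145,220) if n=="scene" else (265,355,130,205))[:2],((345,415,145,220) if n=="scene" else (265,355,130,205))[2:]
    Q=W[vb[0]:vb[1],ub[0]:ub[1]].reshape(-1,3);G=f[vb[0]:vb[1],ub[0]:ub[1]].reshape(-1,3)
    h=Q[(Q[:,2]>160)&(Q[:,2]<215)&(Q[:,0]>200)&(G.max(1)<110)]
    c=h.mean(0);print("handle",len(h),c.round(1),h.min(0).round(),h.max(0).round())
    ev,V=np.linalg.eigh(np.cov((h-c)[:,:2].T));print(" dir",np.degrees(np.arctan2(V[1,1],V[0,1])).round(1),np.sqrt(ev).round(1))
    b=Q[(Q[:,2]>25)&(Q[:,2]<125)&(G.min(1)>80)]
    print("body",len(b),b.mean(0).round(1))
    # sphere/cyl rough circle at band
    for lo,hi in((30,50),(50,70),(70,90)):
        q=b[(b[:,2]>lo)&(b[:,2]<hi)]
        from scipy.optimize import least_squares
        s=least_squares(lambda p:np.hypot(q[:,0]-p[0],q[:,1]-p[1])-p[2],[c[0],c[1],78],loss="soft_l1",f_scale=2)
        print("  circ",lo,s.x.round(1),len(q))
# ortho maps from projection
for i,n in enumerate(["scene","side"]):
    c=optics.camera(n);K=np.array(c["mtx"]);D=np.array(c["distortion"]);T=np.linalg.inv(np.array(c["cam_to_world"]))
    cx,cy=np.load(n+"_tr.npy").mean(0)[:2]
    if i==0: C=np.round([cx,cy])
    # image: up=+x, left=+y ; 400x400 px at 0.8mm/px ->320mm
    rr,cc=np.mgrid[0:400,0:400]
    X=C[0]+(200-rr)*.75;Y=C[1]+(200-cc)*.75
    P=np.stack([X,Y,np.full_like(X,22.)],-1).reshape(-1,3)
    pr,_=cv2.projectPoints(P,cv2.Rodrigues(T[:3,:3])[0],T[:3,3],K,D)
    m=pr.reshape(400,400,2).astype(np.float32)
    out[:400,i*400:(i+1)*400]=cv2.remap(c["frame"],m[...,0],m[...,1],cv2.INTER_CUBIC)[...,::-1]
print("centre of map",C)
cv2.imwrite("pics/ortho.png",out[:400])
```

```text
scene table -0.4316796837543393
633 z [ 4.4 12.4 18.  20.8 22.8] c [564.7 222.7  18. ] [460. 157.  -5.] [655. 301.  26.]
handle 84 [ 571.3 -206.1  181.7] [ 512. -222.  162.] [ 636. -197.  192.]
 dir 172.0 [ 2.9 32.3]
body 1899 [ 640.1 -264.    74.6]
  circ 30 [ 638.8 -291.1  170.7] 334
  circ 50 [ 641.7 -289.9  168.5] 377
  circ 70 [ 636.8 -304.8  162.1] 516
side table 0.9239789483482355
853 z [ 7.1 15.1 20.5 22.4 24.5] c [580.8 234.2  20.5] [467. 151.  -3.] [660. 303.  26.]
handle 159 [ 581.5 -205.5  183.4] [ 517. -221.  161.] [ 642. -191.  193.]
 dir 171.3 [ 4.2 32. ]
body 2072 [ 559.1 -266.5   66. ]
  circ 30 [1113.5 -648.5  729.6] 708
  circ 50 [ 565.5 -324.1  181.5] 350
  circ 70 [ 538.5 -341.9  189.9] 452
centre of map [564. 225.]
```

View pics/ortho.png

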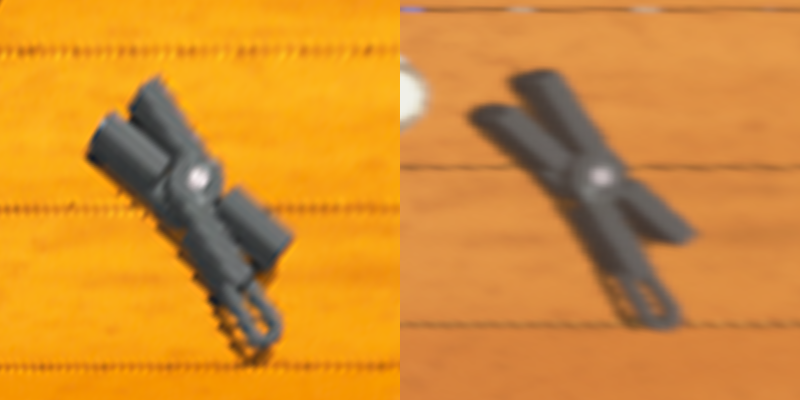

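The top-down map agrees between cameras. The rivet is near (198,176) px, about (582,226) mm. The loop end is at about (262,340) px on the near side, partly opened, and it opens toward the left of the image, which is +y. Next is a model fit for the trivet, plus a check for obstacles.

```bash
cat > fit.py <<'E'
from h import *
from scipy.spatial import cKDTree
from scipy.optimize import minimize
def rect(x0,x1,y0,y1,s=3): 
    g=np.mgrid[x0:x1+.1:s,y0:y1+.1:s]; return g.reshape(2,-1).T
def R(a): return np.array([[np.cos(a),-np.sin(a)],[np.sin(a),np.cos(a)]])
M=np.vstack([rect(0,84,1,19),rect(-84,0,-19,-1)]); S=np.vstack([rect(0,84,-19,-1),rect(-84,0,1,19)])
a=np.linspace(0,2*np.pi,40)
L=np.array([[x,-10+s*11] for x in range(86,118,3) for s in(-1,1)]+[[118+12*np.cos(t),-10+11*np.sin(t)] for t in np.linspace(-1.57,1.57,12)])
def model(p):
    B=np.vstack([S,L])@R(-p[3]).T
    return (np.vstack([M,B])@R(p[2]).T)+p[:2]
def fit(P,p0):
    t=cKDTree(P)
    def cost(p):
        m=model(p); d1=t.query(m)[0]; d2=cKDTree(m).query(P)[0]
        return np.minimum(d1,15).mean()+np.minimum(d2,15).mean()
    best=None
    for th in (p0[2]-.15,p0[2],p0[2]+.15):
        for q in (p0[3]-.2,p0[3],p0[3]+.2):
            s=minimize(cost,[p0[0],p0[1],th,q],method="Nelder-Mead",options=dict(initial_simplex=np.array([p0[0],p0[1],th,q])+np.vstack([np.zeros(4),np.diag([8,8,.1,.1])])))
            if best is None or s.fun<best.fun: best=s
    return best.x,best.fun
E
python3 - <<'E'
from fit import *
for n in("scene","side"):
    P=np.load(n+"_tr.npy");P=P[(P[:,2]>9)&(P[:,2]<27)][:,:2]
    x,f=fit(P,[582,226,np.radians(228),.3]); print(n,x.round(3),round(f,2),np.degrees(x[2:]).round(1))
    lp=R(x[2]-x[3])@[108,-10]+x[:2]; le=R(x[2]-1.571)@[108,-10]+x[:2];print(" loop",lp.round(1),"end",le.round(1))
for n in("scene","side"):
    d=np.load(n+".npz");W=d["W"].reshape(-1,3)
    m=(W[:,0]>300)&(W[:,0]<1000)&(abs(W[:,1])<550)&(W[:,2]>30)&(W[:,2]<300)
    H=np.zeros((14,22),int)
    for p in W[m]:
        i,j=int((p[0]-300)//50),int((p[1]+550)//50);H[i,j]=max(H[i,j],int(p[2]))
    print(n,"rows x=300.., cols y=-550..");print(H)
E
```

```text
scene [5.79043e+02 2.29742e+02 4.00000e+00 2.72000e-01] 3.46 [229.2  15.6]
 loop [483.5 178.3] end [503.8 307.9]
side [5.82345e+02 2.30216e+02 3.98400e+00 2.70000e-01] 2.99 [228.3  15.5]
 loop [486.1 180.1] end [508.4 309.6]
scene rows x=300.., cols y=-550..
[[ 46  42  48  46   0   0   0   0   0   0   0   0   0   0   0   0   0   0
    0   0   0   0]
 [ 42  39  43   0   0   0   0   0   0   0   0   0   0   0   0   0   0   0
    0   0   0   0]
 [ 47   0   0   0   0   0   0   0   0   0   0   0   0   0   0   0   0   0
    0   0   0   0]
 [  0   0   0   0   0   0  53  46   0   0   0   0   0   0   0   0   0   0
    0   0   0   0]
 [  0   0   0   0   0  90 190 188  73   0   0   0   0   0   0   0   0   0
    0   0   0   0]
 [  0   0   0   0   0  94 191 188  89   0   0   0   0   0   0   0   0   0
    0   0   0   0]
 [  0   0   0   0   0   0 190 105  80   0   0   0   0   0   0   0   0   0
   48  66  64   0]
 [  0 105 107   0   0   0 139   0   0   0   0   0   0   0   0   0   0   0
    0  65  65   0]
 [104 103 106   0   0   0   0   0   0   0  90  78   0   0   0   0   0   0
   62  64  39   0]
 [ 8
[... 1097 characters left out ...]
0   0   0   0   0   0   0   0
    0  69  68   0]
 [100 108 107   0   0   0 108  73   0   0   0   0   0   0   0   0   0   0
    0  69  67   0]
 [106 107 106   0   0   0   0   0   0   0  93  84   0   0   0   0   0   0
   66  69  44   0]
 [  0 108 105 235 233   0   0   0  67  68  88  69   0   0   0   0   0   0
   69  67  42   0]
 [  0   0 230 228 234 235  62  70  71 142 137 127   0  95 105   0   0   0
   52  49   0   0]
 [  0   0 231 234 231   0   0 107 123 128 140  70   0 181 136  96   0   0
    0   0   0   0]
 [  0   0   0   0   0   0   0  70  69  66  65   0   0 181 134  98   0   0
    0   0   0   0]
 [  0   0   0   0   0   0   0   0   0   0   0   0   0 159 105  53   0   0
    0   0   0   0]]
```

Emit:
step_arm([
  [[0, 0, 0.167, 0, 0, 0, 1], [0, 0, 0.167, 0, 0, 0, 1], [0, 0, 0.167, 0, 0, 0, 1], [0, 0, 0.167, 0, 0, 0, 1], [0, 0, 0, 0, 0, 0, 1]],
], newtons=20)

```text
clock: 0.7
eef_pos: [206.9, -509.6, 404.5]
eef_rot: [-3.141, 0.0, -0.141]
wrist_force: [-0.5, 0.6, -0.1]
finger_gap: 57.4
finger_force: 0.0
```

Emit:
step_arm([
  [[0, 0, 0, 0.24, -0.83, 0, 1], [0, 0, 0, 0.24, -0.83, 0, 1], [0, 0, 0, 0.24, -0.83, 0, 1], [0, 0, 0, 0.24, -0.83, 0, 1], [0, 0, 0, 0.24, -0.83, 0, 1]],
])

```text
clock: 1.2
eef_pos: [277.8, -350.5, 404.6]
eef_rot: [3.142, -0.0, -0.135]
wrist_force: [0.6, -0.5, -0.5]
finger_gap: 17.4
finger_force: 0.0
```

Emit:
step_arm([
  [[0, 0, 0, 0.24, -0.83, 0, 1], [0, 0, 0, 0.24, -0.83, 0, 1], [0, 0, 0, 0.24, -0.83, 0, 1], [0, 0, 0, 0.24, -0.83, 0, 1], [0, 0, 0, 0.24, -0.83, 0, 1]],
])

```text
clock: 1.7
eef_pos: [348.2, -192.7, 404.8]
eef_rot: [3.141, -0.0, -0.134]
wrist_force: [-0.3, -0.3, 0.5]
finger_gap: 0.6
finger_force: 0.0
```

Emit:
step_arm([
  [[0, 0, 0, 0.24, -0.83, 0, 1], [0, 0, 0, 0.24, -0.83, 0, 1], [0, 0, 0, 0.24, -0.83, 0, 1], [0, 0, 0, 0.24, -0.83, 0, 1], [0, 0, 0, 0.24, -0.83, 0, 1]],
])

```text
clock: 2.2
eef_pos: [418.8, -34.8, 404.8]
eef_rot: [3.142, -0.0, -0.134]
wrist_force: [0.4, 0.3, -0.7]
finger_gap: 0.2
finger_force: 0.0
```

Emit:
step_arm([
  [[0, 0, 0, 0.24, -0.83, 0, 1], [0, 0, 0, 0.24, -0.83, 0, 1], [0, 0, 0, 0.24, -0.83, 0, 1], [0, 0, 0, 0.24, -0.83, 0, 1], [0, 0, 0, 0, 0, 0, 1]],
])

```text
clock: 2.7
eef_pos: [475.6, 92.5, 404.3]
eef_rot: [-3.141, 0.0, -0.132]
wrist_force: [0.8, -0.0, 0.2]
finger_gap: 0.5
finger_force: 0.0
```

```bash
cat > look.py <<'E'
from fit import *
def ortho(c,C,z,s=.5,N=400):
    K=np.array(c["mtx"]);D=np.array(c["distortion"]);T=np.linalg.inv(np.array(c["cam_to_world"]))
    rr,cc=np.mgrid[0:N,0:N]
    P=np.stack([C[0]+(N/2-rr)*s,C[1]+(N/2-cc)*s,np.full((N,N),float(z))],-1).reshape(-1,3)
    pr,_=cv2.projectPoints(P,cv2.Rodrigues(T[:3,:3])[0],T[:3,3],K,D)
    m=pr.reshape(N,N,2).astype(np.float32)
    return np.ascontiguousarray(cv2.remap(c["frame"],m[...,0],m[...,1],cv2.INTER_LINEAR)[...,::-1])
def trivet(c,p0,lo=9):
    W=cloud(c);f=c["frame"].astype(int)
    m=(W[...,2]>lo)&(W[...,2]<28)&(np.hypot(W[...,0]-p0[0],W[...,1]-p0[1])<150)&(f[...,0]-f[...,2]<60)
    P=W[m];idx=np.random.default_rng(0).permutation(len(P))[:3000];P=P[idx]
    return P,*fit(P[:,:2],p0)
def draw(img,C,x,s=.5):
    N=len(img)
    for p in model(x)[::2]: cv2.circle(img,(int(N/2-(p[1]-C[1])/s),int(N/2-(p[0]-C[0])/s)),1,(0,255,0),-1)
E
python3 - <<'E'
from look import *
c=optics.camera("wrist");print(np.array(c["cam_to_world"]).round(2).tolist())
P,x,f=trivet(c,[581,229,3.99,.27]);print(len(P),x.round(3),f,P.min(0),P.max(0))
C=[560,210];o=ortho(c,C,18,.7);o2=o.copy();draw(o2,C,x,.7)
cv2.imwrite("pics/w1.png",np.hstack([o,o2]))
print(manip.read_state()["eef_pos"])
E
```

```text
[[-0.13, -0.95, -0.28, 556.68], [-0.99, 0.13, 0.04, 80.89], [-0.0, 0.28, -0.96, 385.44], [0.0, 0.0, 0.0, 1.0]]
3000 [5.80055e+02 2.24241e+02 3.98100e+00 2.69000e-01] 2.12190920947703 [462.89592646 152.20659469   9.10259941] [659.20286503 297.33586222  25.56055088]
[475.13019205  91.11101178 404.23111948]
```

View pics/w1.png

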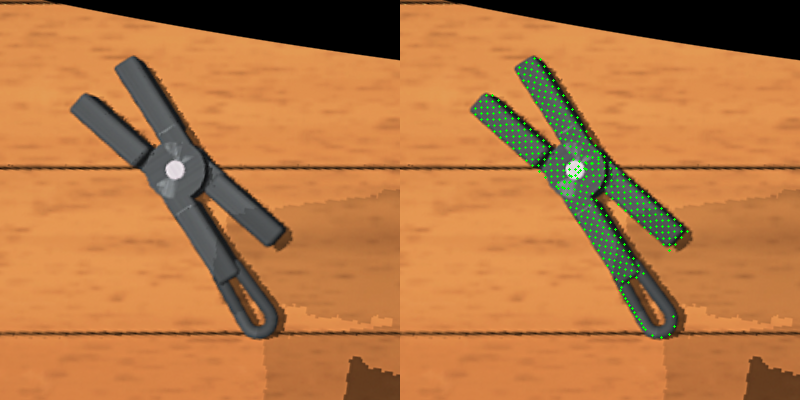

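The rivet is at about (581,227) and the bar angle is about 213°, with the swing already open roughly 0.26 rad. I'll go down beside the loop with the fingers closed.

Emit:
step_arm([
  [[0, 0, 0, 0.2, -0.6, 0, 1], [0, 0, 0, 0.2, -0.62, 0, 1], [0, 0, 0, 0, 0, 1, 1], [0, 0, 0, 0, 0, 1, 1], [0, 0, 0, 0, 0, 1, 1]],
])

```text
clock: 3.25
eef_pos: [497.1, 135.1, 283.5]
eef_rot: [-3.142, -0.001, -0.137]
wrist_force: [1.1, 0.3, -1.1]
finger_gap: 0.5
finger_force: 0.0
```

Emit:
step_arm([
  [[0, 0, 0, 0, 0, 1, 1], [0, 0, 0, 0, 0, 0.5, 1], [0, 0, 0, 0, 0, 0.5, 1], [0, 0, 0, 0, 0, 0, 1]],
])

```text
clock: 3.65
eef_pos: [496.8, 135.0, 202.7]
eef_rot: [3.14, 0.004, -0.137]
wrist_force: [-0.2, 0.1, 0.4]
finger_gap: 0.7
finger_force: 0.0
```

Emit:
step_arm([
  [[0, 0, 0, -0.1, -0.2, 0, 1], [0, 0, 0, -0.1, -0.2, 0, 1], [0, 0, 0, -0.13, -0.16, 0, 1], [0, 0, 0, -0.13, -0.16, 0, 1], [0, 0, 0, -0.12, -0.16, 0, 1]],
])

```text
clock: 4.15
eef_pos: [479.0, 174.9, 205.2]
eef_rot: [-3.141, -0.001, -0.138]
wrist_force: [0.2, -0.5, -0.2]
finger_gap: 0.6
finger_force: 0.5
```

Emit:
step_arm([
  [[0, 0, 0, -0.12, -0.16, 0, 1], [0, 0, 0, -0.09, -0.18, 0, 1], [0, 0, 0, -0.09, -0.18, 0, 1], [0, 0, 0, -0.07, -0.19, 0, 1], [0, 0, 0, -0.07, -0.19, 0, 1]],
])

```text
clock: 4.65
eef_pos: [466.8, 212.9, 204.6]
eef_rot: [3.142, 0.0, -0.139]
wrist_force: [0.4, 0.3, 0.7]
finger_gap: 0.4
finger_force: 0.4
```

Emit:
step_arm([
  [[0, 0, 0, -0.04, -0.2, 0, 1], [0, 0, 0, -0.04, -0.2, 0, 1], [0, 0, 0, -0.015, -0.2, 0, 1], [0, 0, 0, -0.015, -0.2, 0, 1], [0, 0, 0, 0, 0, 0, 1]],
])

```text
clock: 5.15
eef_pos: [467.0, 245.4, 204.6]
eef_rot: [-3.141, -0.0, -0.138]
wrist_force: [-0.5, -0.6, 0.5]
finger_gap: 0.5
finger_force: 0.0
```

Run:
```python
from look import *
for n in("scene","side"):
    P,x,f=trivet(optics.camera(n),[580,227,3.98,.9]);print(n,x.round(3),round(f,2))
print(manip.read_state()["eef_pos"])
```

```text
scene [573.023 227.447   3.948   1.114] 9.48
side [582.054 230.271   3.994   1.158] 3.37
[466.98124032 244.6070528  204.5432985 ]
```

Emit:
step_arm([
  [[0, 0, 0, 0.015, -0.2, 0, 1], [0, 0, 0, 0.015, -0.2, 0, 1], [0, 0, 0, 0.04, -0.19, 0, 1], [0, 0, 0, 0.04, -0.19, 0, 1], [0, 0, 0, 0, 0, 0, 1]],
])

```text
clock: 5.75
eef_pos: [475.9, 275.7, 204.6]
eef_rot: [-3.141, -0.0, -0.138]
wrist_force: [-0.0, -0.1, 0.4]
finger_gap: 0.6
finger_force: 0.0
```

Emit:
step_arm([
  [[0, 0, 0, 0.05, -0.14, 0, 1], [0, 0, 0, 0.05, -0.14, 0, 1], [0, 0, 0, 0, 0, 0, 1]],
])

```text
clock: 6.05
eef_pos: [481.5, 285.9, 204.7]
eef_rot: [-3.141, -0.0, -0.139]
wrist_force: [0.7, 0.6, 0.3]
finger_gap: 0.9
finger_force: 0.0
```

Run:
```python
from look import *
for n in("scene","side"):
    P,x,f=trivet(optics.camera(n),[580,227,3.98,1.4]);print(n,x.round(3),round(f,2))
s=manip.read_state();print(s["eef_pos"],s["wrist_force"])
```

```text
scene [580.729 233.537   3.985   1.469] 12.68
side [581.609 229.079   4.003   1.555] 3.85
[481.20771108 285.36839863 204.56916361] [-0.3286581  -1.00058832  0.47422361]
```

Emit:
step_arm([
  [[0, 0, 0, 0.05, -0.08, 0, 1], [0, 0, 0, 0, 0, 0, 1]],
])

```text
clock: 6.35
eef_pos: [483.8, 288.4, 204.7]
eef_rot: [-3.141, -0.0, -0.139]
wrist_force: [-0.1, -0.2, -0.6]
finger_gap: 0.4
finger_force: 0.1
```

Emit:
step_arm([
  [[0, 0, 0, 0.05, -0.08, 0, 1], [0, 0, 0, 0, 0, 0, 1]],
])

```text
clock: 6.55
eef_pos: [486.3, 291.3, 204.7]
eef_rot: [-3.141, -0.0, -0.139]
wrist_force: [0.0, -0.2, 0.6]
finger_gap: 0.6
finger_force: 0.1
```

Emit:
step_arm([
  [[0, 0, 0, 0.05, -0.08, 0, 1], [0, 0, 0, 0, 0, 0, 1]],
])

```text
clock: 6.75
eef_pos: [488.7, 294.3, 204.7]
eef_rot: [-3.141, -0.0, -0.139]
wrist_force: [0.4, 0.1, 1.2]
finger_gap: 0.5
finger_force: 0.0
```

Emit:
step_arm([
  [[0, 0, 0, 0.05, -0.08, 0, 1], [0, 0, 0, 0, 0, 0, 1]],
])

```text
clock: 6.95
eef_pos: [491.1, 297.2, 204.7]
eef_rot: [-3.141, -0.0, -0.139]
wrist_force: [0.5, -0.4, 0.4]
finger_gap: 0.2
finger_force: 0.0
```

Emit:
step_arm([
  [[0, 0, 0, 0.05, -0.08, 0, 1], [0, 0, 0, 0, 0, 0, 1]],
])

```text
clock: 7.15
eef_pos: [493.6, 300.1, 204.7]
eef_rot: [-3.141, -0.0, -0.139]
wrist_force: [0.3, -0.6, 1.1]
finger_gap: 0.7
finger_force: 0.0
```

Run:
```python
from look import *
for n in("scene","side"):
    c=optics.camera(n);P,x,f=trivet(c,[580,227,3.98,1.5]);print(n,x.round(3),round(f,2))
C=[560,230];o=ortho(c,C,20,.6);o2=o.copy();draw(o2,C,x,.6);cv2.imwrite("pics/s2.png",np.hstack([o,o2]))
s=manip.read_state();print(s["eef_pos"],s["wrist_force"])
```

```text
scene [572.572 226.36    3.928   1.691] 11.41
side [584.646 233.118   3.881   1.566] 3.73
[493.40762238 299.91644363 204.71056913] [ 0.41252499  0.68695742 -0.66343767]
```

View pics/s2.png

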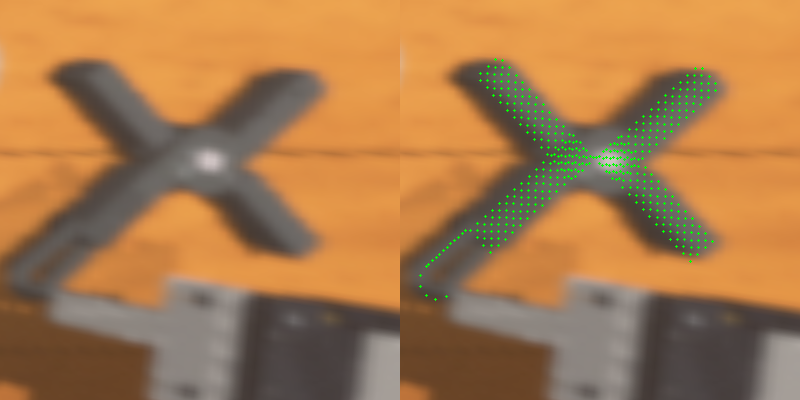

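The cross is open and sitting at its stop, and the trivet turned slightly, about 0.1 rad. I'll back off, rise, and measure with the wrist camera.

Emit:
step_arm([
  [[0, 0, 0, -0.15, 0.3, 0, 1], [0, 0, 0, -0.1, 0.4, 0, 1], [0, 0, 0, 0, 0, -1, 1], [0, 0, 0, 0, 0, -1, 1], [0, 0, 0, 0, 0, -1, 1]],
])

```text
clock: 7.75
eef_pos: [479.4, 273.2, 326.3]
eef_rot: [-3.141, -0.0, -0.139]
wrist_force: [0.7, -0.4, -0.8]
finger_gap: 0.3
finger_force: 0.0
```

Emit:
step_arm([
  [[0, 0, 0, 0, 0.9, -1, 1], [0, 0, 0, 0, 0.9, -1, 1], [0, 0, 0, 0, 0.9, -1, -1], [0, 0, 0, 0, 0, 0, -1], [0, 0, 0, 0, 0, 0, -1]],
])

```text
clock: 8.25
eef_pos: [465.5, 173.6, 436.8]
eef_rot: [-3.141, -0.002, -0.14]
wrist_force: [-0.4, 0.6, -0.2]
finger_gap: 20.8
finger_force: 0.0
```

Run:
```python
from look import *
print(manip.read_state()["eef_pos"])
c=optics.camera("wrist")
P,x,f=trivet(c,[580,227,3.88,1.55]);print(len(P),x.round(3),round(f,2))
C=[570,230];o=ortho(c,C,22,.6);o2=o.copy();draw(o2,C,x,.6);cv2.imwrite("pics/w3.png",np.hstack([o,o2]))
b=cv2.cvtColor(o,cv2.COLOR_BGR2GRAY);m=(b[100:300,100:300]>190).astype(np.uint8)
n,_,st,ce=cv2.connectedComponentsWithStats(m)
for i in range(1,n):
    if st[i,4]>30: print("bright",st[i,4],C[0]+(200-ce[i,1]-100)*.6,C[1]+(200-ce[i,0]-100)*.6)
```

```text
[465.53091625 173.62977322 436.76311812]
3000 [581.989 228.145   3.882   1.584] 2.47
bright 342 583.1122807017543 229.2877192982456
```

View pics/w3.png

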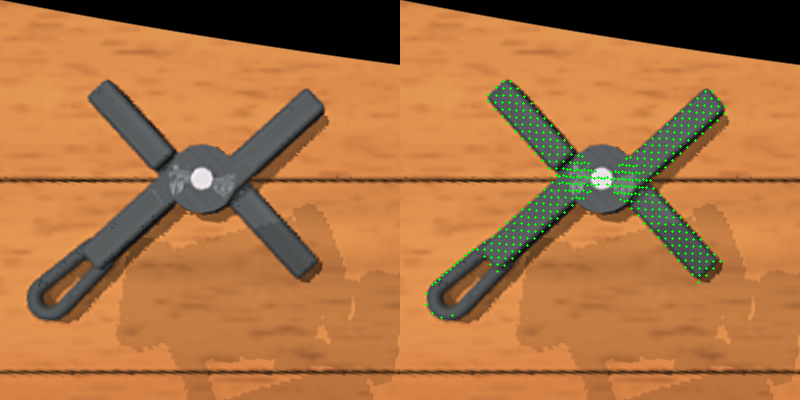

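The cross is fully open, with the rivet at about (202,178) px, which is about (583,229) mm. Now to the kettle.

Emit:
step_arm([
  [[0, 0, 0, 0.217, 0.91, -0.2, -1], [0, 0, 0, 0.217, 0.91, -0.2, -1], [0, 0, 0, 0.217, 0.91, -0.2, -1], [0, 0, 0, 0.217, 0.91, -0.2, -1], [0, 0, 0, 0.217, 0.91, -0.2, -1]],
])

```text
clock: 8.8
eef_pos: [483.9, -12.9, 474.9]
eef_rot: [-3.142, 0.002, -0.138]
wrist_force: [0.2, 0.6, -0.3]
finger_gap: 65.0
finger_force: 0.0
```

Emit:
step_arm([
  [[0, 0, 0, 0.217, 0.91, -0.1, -1], [0, 0, 0, 0.217, 0.91, 0, -1], [0, 0, 0, 0.217, 0.91, 0, -1], [0, 0, 0, 0.217, 0.91, 0, -1], [0, 0, 0, 0.217, 0.91, 0, -1]],
])

```text
clock: 9.3
eef_pos: [502.0, -199.4, 478.4]
eef_rot: [-3.141, 0.002, -0.138]
wrist_force: [1.4, 0.6, 0.2]
finger_gap: 94.1
finger_force: 0.0
```

Emit:
step_arm([
  [[0, 0, 0, 0, 0, 0, -1], [0, 0, 0, 0, 0, 0, -1]],
])

```text
clock: 9.5
eef_pos: [501.9, -198.4, 478.4]
eef_rot: [-3.141, 0.003, -0.139]
wrist_force: [0.7, 0.6, 0.5]
finger_gap: 93.9
finger_force: 0.0
```

Run:
```python
from look import *
s=manip.read_state();print(s["eef_pos"],s["eef_rot"],s["finger_gap"])
for n in ("wrist","side"):
    c=optics.camera(n);W=cloud(c);f=c["frame"]
    m=(W[...,2]>183)&(W[...,2]<200)&(abs(W[...,0]-577)<75)&(abs(W[...,1]+210)<40)
    h=W[m];q=h.mean(0);ev,V=np.linalg.eigh(np.cov((h-q)[:,:2].T))
    print(n,len(h),q.round(1),h.min(0).round(1),h.max(0).round(1),"dir",np.degrees(np.arctan2(V[1,1],V[0,1])).round(2))
    if n=="wrist":
        C=[575,-210];o=ortho(c,C,181,.5)
        cv2.imwrite("pics/k1.png",np.hstack([o,cv2.resize(f[...,::-1],(400,400))]))
```

```text
[ 501.87445519 -198.38338066  478.43181053] [-3.14055108e+00  2.60520249e-03 -1.39150002e-01] 93.9006216276508
wrist 2432 [ 580.6 -212.5  189. ] [ 533.1 -226.3  183. ] [ 624.8 -198.4  193.3] dir 171.09
side 93 [ 580.4 -205.5  188.4] [ 537.1 -222.   183.4] [ 625.6 -194.4  195.1] dir 170.79
```

View pics/k1.png

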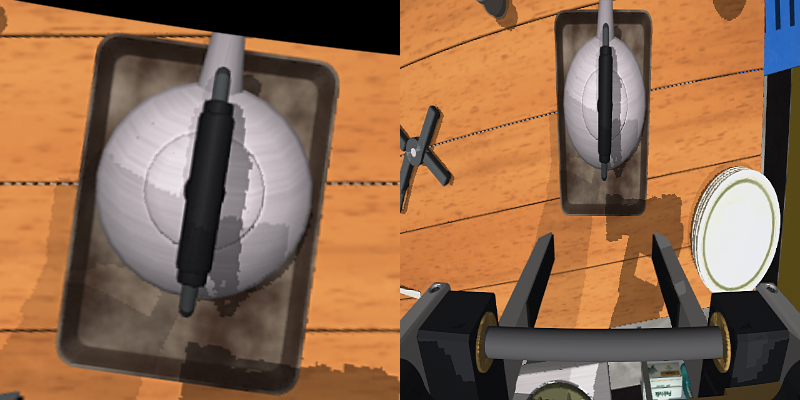

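The bar runs from (218,100) to (192,285) px, so its centre is at about (579.5,−212.5) mm, pointing about −8.5°.

Emit:
step_arm([
  [[0, 0, 0.015, 0.657, 0.027, 0, -1], [0, 0, 0, 0.657, 0.027, 0, -1], [0, 0, 0, 0.657, 0.027, 0, -1], [0, 0, 0, 0, 0, 0, -1]],
])

```text
clock: 10.0
eef_pos: [580.9, -212.0, 478.7]
eef_rot: [-3.141, 0.001, -0.148]
wrist_force: [0.6, -0.6, -1.0]
finger_gap: 93.8
finger_force: 0.0
```

Emit:
step_arm([
  [[0, 0, 0, 0, 0, 0.7, -1], [0, 0, 0, 0, 0, 0.7, -1], [0, 0, 0, 0, 0, 0.7, -1], [0, 0, 0, 0, 0, 0.7, -1], [0, 0, 0, 0, 0, 0.14, -1]],
])

```text
clock: 10.5
eef_pos: [578.2, -211.9, 359.6]
eef_rot: [-3.14, 0.005, -0.149]
wrist_force: [0.5, -0.5, -0.4]
finger_gap: 94.1
finger_force: 0.0
```

Emit:
step_arm([
  [[0, 0, 0, 0, 0, 0, -1], [0, 0, 0, 0, 0, 0, 0.2]],
], newtons=10)

```text
clock: 10.7
eef_pos: [578.9, -212.8, 364.3]
eef_rot: [3.141, -0.002, -0.15]
wrist_force: [0.6, -0.4, 0.7]
finger_gap: 89.2
finger_force: 0.0
```

Emit:
step_arm([
  [[0, 0, 0, 0, 0, 0.05, 1], [0, 0, 0, 0, 0, 0, 1], [0, 0, 0, 0, 0, 0, 1], [0, 0, 0, 0, 0, 0, 1], [0, 0, 0, 0, 0, 0, 1]],
])

```text
clock: 11.2
eef_pos: [578.8, -213.2, 360.6]
eef_rot: [-3.142, -0.0, -0.151]
wrist_force: [-0.6, 1.4, -0.2]
finger_gap: 49.5
finger_force: 0.0
```

Emit:
step_arm([
  [[0, 0, 0, 0, 0, 0, 1], [0, 0, 0, 0, 0, 0, 1], [0, 0, 0, 0, 0, 0, 1], [0, 0, 0, 0, 0, 0, 1], [0, 0, 0, 0, 0, 0, 1]],
])

```text
clock: 11.7
eef_pos: [578.8, -213.0, 360.6]
eef_rot: [-3.141, 0.0, -0.15]
wrist_force: [0.1, 2.6, 1.1]
finger_gap: 17.8
finger_force: 10.0
```

Emit:
step_arm([
  [[0, 0, 0, 0, 0, 0, 1], [0, 0, 0, 0, 0, 0, 1], [0, 0, 0, 0, 0, 0, 1]],
], newtons=45)

```text
clock: 12.0
eef_pos: [578.8, -213.1, 360.6]
eef_rot: [-3.141, -0.0, -0.151]
wrist_force: [0.7, 2.8, 2.0]
finger_gap: 16.6
finger_force: 45.0
```

Emit:
step_arm([
  [[0, 0, 0, 0, 0, -0.1, 1], [0, 0, 0, 0, 0, -0.3, 1], [0, 0, 0, 0, 0, -0.4, 1], [0, 0, 0, 0, 0, -0.4, 1], [0, 0, 0, 0, 0, -0.4, 1]],
])

```text
clock: 12.5
eef_pos: [578.6, -213.4, 425.6]
eef_rot: [3.141, 0.0, -0.151]
wrist_force: [-0.1, 0.1, -6.7]
finger_gap: 16.8
finger_force: 45.0
```

Emit:
step_arm([
  [[0, 0, 0, 0, 0, -0.4, 1], [0, 0, 0, 0, 0, -0.4, 1], [0, 0, 0, 0, 0, -0.3, 1], [0, 0, 0, 0, 0, -0.1, 1], [0, 0, 0, 0, 0, 0, 1]],
])

```text
clock: 13.0
eef_pos: [578.7, -213.2, 472.8]
eef_rot: [3.141, -0.0, -0.151]
wrist_force: [-0.6, -0.5, -7.8]
finger_gap: 16.9
finger_force: 45.0
```

Run:
```python
from look import *
s=manip.read_state();print(s["eef_pos"],s["wrist_force"],s["moment"],s["finger_gap"])
a=optics.camera("side")["frame"][60:260,180:430,::-1];b=optics.camera("scene")["frame"][80:280,280:480,::-1]
cv2.imwrite("pics/lift.png",np.hstack([cv2.resize(a,(425,340)),cv2.resize(b,(340,340))]))
```

```text
[ 578.70480317 -213.24225993  472.82177271] [-0.56548404 -0.45017814 -7.76248268] [ 0.04629964  0.05261151 -0.01273771] 16.865634218127777
```

View pics/lift.png

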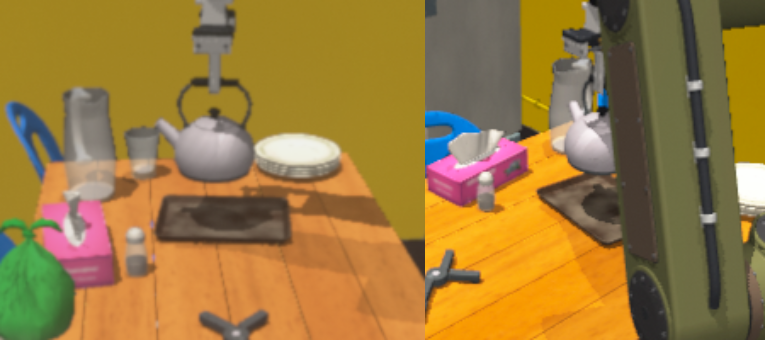

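The kettle hangs level and clear of the tray; its body is at about (212,148) px in the side view. Carrying it to the trivet.

Emit:
step_arm([
  [[0, 0, 0, -0.036, -0.25, 0, 1], [0, 0, 0, -0.065, -0.45, 0, 1], [0, 0, 0, -0.086, -0.596, 0, 1], [0, 0, 0, -0.086, -0.596, 0, 1], [0, 0, 0, -0.086, -0.596, 0, 1]],
])

```text
clock: 13.6
eef_pos: [579.3, -110.3, 472.4]
eef_rot: [-3.141, 0.0, -0.15]
wrist_force: [0.7, 0.7, -6.2]
finger_gap: 16.9
finger_force: 45.0
```

Emit:
step_arm([
  [[0, 0, 0, -0.086, -0.596, 0, 1], [0, 0, 0, -0.086, -0.596, 0, 1], [0, 0, 0, -0.086, -0.596, 0, 1], [0, 0, 0, -0.086, -0.596, 0, 1], [0, 0, 0, -0.086, -0.596, 0, 1]],
])

```text
clock: 14.1
eef_pos: [579.8, 10.2, 472.4]
eef_rot: [-3.141, 0.0, -0.15]
wrist_force: [-0.5, 0.2, -6.3]
finger_gap: 16.7
finger_force: 45.0
```

Emit:
step_arm([
  [[0, 0, 0, -0.086, -0.596, 0, 1], [0, 0, 0, -0.086, -0.596, 0, 1], [0, 0, 0, -0.086, -0.596, 0, 1], [0, 0, 0, -0.086, -0.596, 0, 1], [0, 0, 0, -0.086, -0.596, 0, 1]],
])

```text
clock: 14.6
eef_pos: [580.4, 130.6, 472.4]
eef_rot: [-3.141, 0.0, -0.15]
wrist_force: [0.5, -0.6, -5.5]
finger_gap: 16.6
finger_force: 45.0
```

Emit:
step_arm([
  [[0, 0, 0, -0.086, -0.596, 0, 1], [0, 0, 0, -0.086, -0.596, 0, 1], [0, 0, 0, -0.086, -0.596, 0, 1], [0, 0, 0, -0.065, -0.45, 0, 1], [0, 0, 0, -0.036, -0.25, 0, 1]],
])

```text
clock: 15.1
eef_pos: [581.4, 230.9, 472.3]
eef_rot: [-3.141, 0.0, -0.149]
wrist_force: [-0.5, -0.7, -6.6]
finger_gap: 16.8
finger_force: 45.0
```

Emit:
step_arm([
  [[0, 0, 0, 0, 0, 0, 1], [0, 0, 0, 0, 0, 0, 1]],
])

```text
clock: 15.3
eef_pos: [582.0, 228.4, 472.5]
eef_rot: [3.141, 0.0, -0.151]
wrist_force: [0.9, -0.3, -7.4]
finger_gap: 16.3
finger_force: 45.0
```

Emit:
step_arm([
  [[0, 0, 0, 0, 0, 0.2, 1], [0, 0, 0, 0, 0, 0.4, 1], [0, 0, 0, 0, 0, 0.4, 1], [0, 0, 0, 0, 0, 0.4, 1], [0, 0, 0, 0, 0, 0.4, 1]],
])

```text
clock: 15.8
eef_pos: [582.1, 227.8, 399.4]
eef_rot: [3.141, 0.0, -0.152]
wrist_force: [0.6, -0.0, -6.0]
finger_gap: 16.6
finger_force: 45.0
```

Emit:
step_arm([
  [[0, 0, 0, 0, 0, 0.2, 1], [0, 0, 0, 0, 0, 0.1, 1], [0, 0, 0, 0, 0, 0.05, 1], [0, 0, 0, 0, 0, 0, 1]],
])

```text
clock: 16.2
eef_pos: [582.1, 228.6, 386.9]
eef_rot: [-3.141, -0.001, -0.151]
wrist_force: [-0.2, 0.3, -5.7]
finger_gap: 16.8
finger_force: 45.0
```

Emit:
step_arm([
  [[0, 0, 0, 0, 0, 0.05, 1], [0, 0, 0, 0, 0, 0.05, 1], [0, 0, 0, 0, 0, 0, 1]],
])

```text
clock: 16.5
eef_pos: [582.0, 228.8, 382.4]
eef_rot: [3.141, 0.0, -0.151]
wrist_force: [0.1, 0.7, -5.4]
finger_gap: 16.4
finger_force: 45.0
```

Emit:
step_arm([
  [[0, 0, 0, 0, 0, 0.04, 1], [0, 0, 0, 0, 0, 0, 1]],
])

```text
clock: 16.7
eef_pos: [582.0, 228.8, 380.8]
eef_rot: [3.141, 0.0, -0.151]
wrist_force: [-0.8, 0.3, -5.9]
finger_gap: 16.7
finger_force: 45.0
```

Emit:
step_arm([
  [[0, 0, 0, 0, 0, 0.025, 1], [0, 0, 0, 0, 0, 0, 1]],
])

```text
clock: 16.9
eef_pos: [582.0, 228.8, 379.9]
eef_rot: [3.142, 0.0, -0.151]
wrist_force: [0.4, -0.8, -6.3]
finger_gap: 16.9
finger_force: 45.0
```

Emit:
step_arm([
  [[0, 0, 0, 0, 0, 0.025, 1], [0, 0, 0, 0, 0, 0, 1]],
])

```text
clock: 17.1
eef_pos: [582.0, 228.8, 379.1]
eef_rot: [-3.141, -0.0, -0.151]
wrist_force: [0.3, 1.1, -4.4]
finger_gap: 16.9
finger_force: 45.0
```

Emit:
step_arm([
  [[0, 0, 0, 0, 0, 0.015, 1], [0, 0, 0, 0, 0, 0, 1]],
])

```text
clock: 17.3
eef_pos: [582.0, 228.9, 379.0]
eef_rot: [-3.141, -0.001, -0.151]
wrist_force: [-1.5, 1.0, 0.2]
finger_gap: 16.9
finger_force: 45.0
```

It has landed and the load is off the wrist. Releasing.

Emit:
step_arm([
  [[0, 0, 0, 0, 0, 0, 1], [0, 0, 0, 0, 0, 0, 0.5], [0, 0, 0, 0, 0, 0, 0.2], [0, 0, 0, 0, 0, 0, 0], [0, 0, 0, 0, 0, 0, -0.5]],
], newtons=5)

```text
clock: 17.8
eef_pos: [582.0, 228.7, 378.4]
eef_rot: [3.142, -0.0, -0.151]
wrist_force: [-0.4, -0.2, -0.1]
finger_gap: 44.2
finger_force: 0.0
```

Emit:
step_arm([
  [[0, 0, 0, 0, 0, 0, -1], [0, 0, 0, 0, 0, 0, -1], [0, 0, 0, 0, 0, 0, -1], [0, 0, 0, 0, 0, 0, -1], [0, 0, 0, 0, 0, 0, -1]],
])

```text
clock: 18.3
eef_pos: [582.0, 228.8, 378.3]
eef_rot: [-3.142, 0.0, -0.151]
wrist_force: [0.6, -0.0, 0.6]
finger_gap: 84.2
finger_force: 0.0
```

Emit:
step_arm([
  [[0, 0, 0, 0, 0, -0.3, -1], [0, 0, 0, 0, 0, -0.8, -1], [0, 0, 0, 0, 0, -0.8, -1], [0, 0, 0, 0, 0, -0.8, -1], [0, 0, 0, 0, 0, 0, -1]],
])

```text
clock: 18.8
eef_pos: [581.4, 228.6, 492.3]
eef_rot: [-3.138, -0.007, -0.151]
wrist_force: [-1.1, 0.1, 0.0]
finger_gap: 93.6
finger_force: 0.0
```

Emit:
step_arm([
  [[0, 0, 0, -0.9, 0, 0, -1], [0, 0, 0, -0.9, 0, 0, -1], [0, 0, 0, -0.5, 0, 0, -1], [0, 0, 0, 0, 0, 0, -1]],
])

```text
clock: 19.2
eef_pos: [489.2, 243.0, 487.4]
eef_rot: [-3.141, -0.001, -0.149]
wrist_force: [0.6, 0.2, 0.1]
finger_gap: 93.8
finger_force: 0.0
```

Run:
```python
from look import *
print(manip.read_state()["eef_pos"])
c=optics.camera("wrist");W=cloud(c)
m=(W[...,2]>203)&(W[...,2]<220)&(np.hypot(W[...,0]-582,W[...,1]-229)<75);h=W[m]
print("handle",len(h),h.mean(0).round(1),h.min(0).round(1),h.max(0).round(1))
s=optics.camera("side")
C=[570,230];o=ortho(c,C,40,.8)
cv2.imwrite("pics/end.png",np.hstack([o,cv2.resize(s["frame"][120:300,235:415,::-1],(400,400))]))
```

```text
[489.23487517 242.95902851 487.37210598]
handle 2597 [582.9 229.2 207.8] [535.2 215.8 203. ] [626.7 243.1 211.4]
```

View pics/end.png

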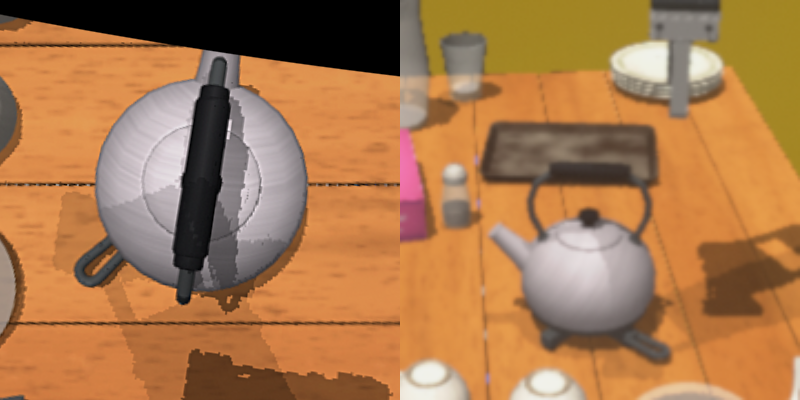

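The kettle stands upright on the open cross, its handle centred at about (201,185) px, or (583,229) mm, which matches the rivet. The shaker and saucer are untouched.

```bash
python3 -c "
from cell import workorder;print(workorder.sign_off())"
```

```text
the job is handed in; nothing more can be done
None
```

The job is handed in, with no verdict returned: the trivet is open as a full cross, and the kettle stands upright on it within about 1 mm of the rivet by my camera measurement, with the gripper clear of everything.

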